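Tap the specimen chucks home in the cold bar

ROBOT

A 6-joint arm with a two-finger parallel gripper is mounted at the origin on the work surface. World frame = base frame: x ahead of the robot, y to its left, z up, the work surface at z = 0. Lengths are in m, angles in degrees, forces in N, time in s.
With the tool pointing down it reaches from about 0.25 to 0.775 m from the base axis. Payload 4 kg.
Tool frame: the origin (TCP) lies at the very end of the fingers, on their centre line; the grasp point (between the pads) lies 19 mm behind it; z points along the fingers, y is the line along which they close (so a half turn about z gives the same grasp; the last joint's range is limited). The gripper opens to 94 mm and grips with 3 to 60 N. Pads are 16 mm wide; open, the fingers measure 119 mm over their backs; the gripper's body (75 mm by 177 mm) begins 78 mm behind the grasp point.
Start: joints at [-81.251, 4.996, 78.535, -0, 96.463, -5.907], TCP at [0.139, -0.532, 0.206] pointing down, gripper open.
Joint ranges: [-177.83, 177.83], [-43.37, 116.18], [15.69, 146.23], [-61.86, 241.86], [9.47, 152.12], [-147.06, 147.06]. Speed limits (degrees/s): [159.86, 159.86, 180, 180, 180, 180].

INTERFACE

Orientations are given as [roll, pitch, yaw] about the fixed x, y, z axes, in that order (R = Rz(yaw) Ry(pitch) Rx(roll)).
In Python, from plant import * gives the robot as it stands.
- The arm moves only by the tool move_arm, never from a script. Its arguments are lists of equal length, an entry for each row: "gripper": the closure, from -1 (fully open) to 1 (shut); "offset": the shift along the tool's x, y, z in m, a list of three; "roll": the turn about the tool's z in rad. In form: {"gripper": [gripper, ...], "offset": [[tx, ty, tz], ...], "roll": [roll, ...]}. A call has 1 to 5 rows; each row shifts and turns the commanded pose from where the row before left it, along the tool's axes as they then stand; what a row does not reach is not made up. A row lasts 1/12 s, in which the tool goes at most 41.7 mm and 7.16 degrees, less where a joint would pass 70% of its speed; a pose out of reach is approached as far as the arm can. A call is refused whole if a number of a shift passes 0.0417 or a number of a turn 0.125, either way. A call with a gripper value outside its range is refused whole. The fingers move at their own pace and stop on an object; "force" is the grip in N (left out, the last holds). Time passes only in rows, so rows that do not move let the fingers close. It gives the time, the measured TCP pose, the force, the opening and the grip force at its end, in the units of the state.
- get_obs(): the state, without advancing time (a new reading comes with each control period).
- get_image(name): name is "scene" or "top"; returns the picture (400x640x3 uint8, red, green, blue); there is no depth.
- calibration(name): a dict with "mtx" (3x3 intrinsics, pixels), "rvec" (rotation vector, rad) and "tvec" (3), from world to camera coordinates, as OpenCV has them. Camera axes: x right, y down, z forward; pixel columns grow to the right and rows downward; lengths in m; the calibration is good to about 2 mm. A picture is of the moment at which its call begins. calibration takes no time and is no camera call.
- close_job(): hands the job in; it is judged then, once.
Trained networks look in the newest picture that a camera, given by its name, has taken for a name from the list of things; names that differ only in an ending like _2 or _b are one class to them, and where a whole thing is asked for, a point or a joint stands for the part that bears it (a point fixed in the world has none). Each returns a list of dicts, best first, with "p" (0 to 1); they miss things now and then, are a little off and sometimes report something else, mostly with a low value. They report only what shows in the picture. A call takes as long as a camera call.
- trace(camera, query): "mask" (400x640 bool, what is visible of it).
- pinpoint(camera, query): "xyz" ([x, y, z] in m, in the coordinates of the camera as it stood for that picture, good to about 4 mm: a listed point, or the origin of a listed thing).
The state is a dict: "time_s": time; "joints": joint angles; "joint_vel": joint speeds; "joint_efforts": joint torques, N m; "tool_pos": TCP position; "tcp_rot": TCP orientation; "wrist_force": force on the tool from outside, world axes, zero at the start; "ft_torque": the same for the moment, N m; "gripper_width": finger opening in m; "gripper_force": force on a finger pad.
Only numpy, scipy, OpenCV 4.12 (cv2) and the standard library are available. Lean on these libraries where they do the work, as an engineer would, in place of code of your own. Each camera call takes 0.05 s, during which the arm holds its last target. There are 200 camera calls.

TASK

Four bare metal specimen chucks stand proud on their stems in the cold bar. With the fingertips, gently tap the three round ones down until each rests fully home on the bar, strictly in order of size: the largest, then the middle one, then the smallest. Leave the square chuck standing, do not pull any chuck up, and leave the jar, brush and mould where they are.

Things in the scene. Friction and masses are not known exactly. Their poses are not given: they have to be found in the camera images.
- bar: fixed dark grey anodised cold bar on a cream foot (foot 130 x 380 x 12 mm), bar 110 mm (its x) by 360 mm (its y), flat top 45 mm above the work surface; origin under its centre at surface height (z = 0). Four chuck seats lie in its frame at (x, y) = (18, -117), (-18, -39), (18, 39), (-18, 117) mm; which chuck is in which seat varies. Each seat has a rubber washer 2 mm thick around its bore
- chuck_large: the largest round chuck: disc 56 mm across, 8 mm thick, bare aluminium, flat top, on an upright 10 mm stem that slides stiffly in the bar's bore; origin at the centre of the top face, z up. The top face is 66 to 69 mm above the work surface at the start; fully home (disc resting on its washer) it is at 55 mm
- stem_large (a joint): how far the large chuck is pushed down, m: 0 to 0.003 at the start, 0.014 when fully home on its washer; negative if pulled up. A push of 4 to 5 N moves it, it stays wherever it is left and does not spring back; at 0.014 the washer stops it, giving a millimetre or two under more force
- chuck_medium: the middle-sized round chuck: disc 40 mm across, 8 mm thick, bare aluminium, flat top, on an upright 10 mm stem that slides stiffly in the bar's bore; origin at the centre of the top face, z up. The top face is 66 to 69 mm above the work surface at the start; fully home (disc resting on its washer) it is at 55 mm
- stem_medium (a joint): how far the medium chuck is pushed down, m: 0 to 0.003 at the start, 0.014 when fully home on its washer; negative if pulled up. A push of 4 to 5 N moves it, it stays wherever it is left and does not spring back; at 0.014 the washer stops it, giving a millimetre or two under more force
- chuck_small: the smallest round chuck: disc 26 mm across, 8 mm thick, bare aluminium, flat top, on an upright 10 mm stem that slides stiffly in the bar's bore; origin at the centre of the top face, z up. The top face is 66 to 69 mm above the work surface at the start; fully home (disc resting on its washer) it is at 55 mm
- stem_small (a joint): how far the small chuck is pushed down, m: 0 to 0.003 at the start, 0.014 when fully home on its washer; negative if pulled up. A push of 4 to 5 N moves it, it stays wherever it is left and does not spring back; at 0.014 the washer stops it, giving a millimetre or two under more force
- chuck_square: the square chuck: plate 36 x 36 mm with straight grooves, to be left standing, 8 mm thick, bare aluminium, flat top, on an upright 10 mm stem that slides stiffly in the bar's bore; origin at the centre of the top face, z up. The top face is 66 to 69 mm above the work surface at the start; fully home (disc resting on its washer) it is at 55 mm
- stem_square (a joint): how far the square chuck is pushed down, m: 0 to 0.003 at the start, 0.014 when fully home on its washer; negative if pulled up. A push of 4 to 5 N moves it, it stays wherever it is left and does not spring back; at 0.014 the washer stops it, giving a millimetre or two under more force
- jar: loose amber glass jar, 52 mm across, 75 mm tall; origin under its centre; to be left alone
- brush: loose wooden-handled brush lying flat, 170 mm long along its x; to be left alone
- mould: loose small steel embedding mould, an open tray 40 x 55 x 14 mm; origin under its centre; to be left alone

How it is judged (in metres and radians):
On the way, in this order (a step that is already met when the one before it is completed fails the run):
1. the largest round chuck is home while the others still stand (value of joint stem_large above 0.0115 m and value of joint each of stem_medium, stem_small, stem_square below 0.007 m), for 0.1 s.
2. then the middle-sized one is home while the smallest still stands (value of joint each of stem_large, stem_medium above 0.0115 m and value of joint each of stem_small, stem_square below 0.007 m), for 0.1 s.
3. then the smallest one is home (value of joint each of stem_large, stem_medium, stem_small above 0.0115 m and value of joint stem_square below 0.007 m), for 0.1 s.
At the end, for the whole second after the job is handed in: the three round chucks are within 2.5 mm of fully home (joint above 0.0115 m), the square one is pushed down less than 7 mm and not pulled up by more than 5 mm, jar, brush and mould within 20 mm of their starts (all of step 3 and value of joint stem_square above -0.005 m and distance of each of jar, brush, mould from where it was at the start of the episode below 0.02 m); the robot touches nothing.
It fails at once if a chuck was pulled up by more than 5 mm (value of joint any of stem_large, stem_medium, stem_small, stem_square below -0.005 m).
It fails at once if a chuck was hit or pressed with more than 35 N (contact force between any of chuck_large, chuck_medium, chuck_small, chuck_square and the fingers above 35 N or contact force between any of chuck_large, chuck_medium, chuck_small, chuck_square and the arm above 35 N).
It fails at once if the square chuck was pushed down by more than 7 mm (value of joint stem_square above 0.007 m).
It fails at once if the jar, brush or mould was moved by more than 20 mm (distance of any of jar, brush, mould from where it was at the start of the episode above 0.02 m).
It also fails if it takes over 48 s, if anything falls off the work surface, if the arm or the gripper's body presses on something with over 40 N, if the wrist force passes 120 N, or if a joint passes its speed limit or range.

## Working session

There is one attempt and no reset: what is moved stays moved. The work goes in short steps, Python scripts to look and compute and a tool call to move; the robot and the scene stay as the last step left them, time stands still between calls to the robot, and variables do not carry over. Pictures are saved under pics/ and viewed, at most 10 in all, crops included, and the job is handed in when it is done.

Besides the shell and the picture viewer there is one more tool, called after "Call:" in YAML: its name, and indented under it one key for each argument. move_arm: Moves the arm, as the interface text tells. Its arguments: {"type":"object","properties":{"gripper":{"type":"array","items":{"type":"number"}},"offset":{"type":"array","items":{"type":"array","items":{"type":"number"}}},"roll":{"type":"array","items":{"type":"number"}},"force":{"type":"number"}},"required":["gripper","offset","roll"]}

```bash
mkdir -p pics; cat > h.py <<'E'
from plant import *
import numpy as np, cv2
def w(cam,p):
    c=calibration(cam);R=cv2.Rodrigues(np.array(c["rvec"],float))[0]
    return R.T@(np.array(p)-np.array(c["tvec"]).ravel())
def ray(cam,uv):
    c=calibration(cam);R=cv2.Rodrigues(np.array(c["rvec"],float))[0]
    return -R.T@np.array(c["tvec"]).ravel(), R.T@np.linalg.inv(np.array(c["mtx"]))@np.array([uv[0],uv[1],1.])
E
python3 - <<'E'
from h import *
for cam in("scene","top"):
    im=get_image(cam);cv2.imwrite(f"pics/{cam}0.png",im[:,:,::-1])
    for q in["bar","chuck_large","chuck_medium","chuck_small","chuck_square","jar"]:
        for d in pinpoint(cam,q)[:2]: print(cam,q,round(d["p"],2),w(cam,d["xyz"]).round(3))
o=get_obs();print(o["time_s"],o["tool_pos"],o["tcp_rot"],o["gripper_width"])
E
```

```text
scene bar 0.55 [ 0.541 -0.014  0.   ]
scene chuck_large 0.86 [0.548 0.028 0.063]
scene chuck_large 0.22 [0.529 0.265 0.003]
scene chuck_medium 0.62 [ 0.572 -0.13   0.067]
scene chuck_small 0.48 [ 0.529 -0.056  0.063]
scene chuck_square 0.81 [0.499 0.105 0.067]
scene jar 0.6 [ 0.53   0.266 -0.002]
scene jar 0.32 [0.548 0.03  0.064]
top bar 0.82 [ 0.536 -0.017 -0.001]
top chuck_large 0.68 [0.553 0.031 0.068]
top chuck_medium 0.62 [ 0.571 -0.123  0.065]
top chuck_small 0.65 [ 0.527 -0.056  0.069]
top chuck_small 0.2 [ 0.567 -0.125  0.066]
top chuck_square 0.8 [0.506 0.098 0.066]
top chuck_square 0.75 [ 0.57  -0.128  0.066]
top jar 0.77 [ 0.526  0.264 -0.   ]
0.7 [ 0.13917423 -0.53213702  0.20553438] [ 1.79990192e+02 -1.14635566e-03  1.46588473e+01] 0.09406833238129046
```

View pics/top0.png

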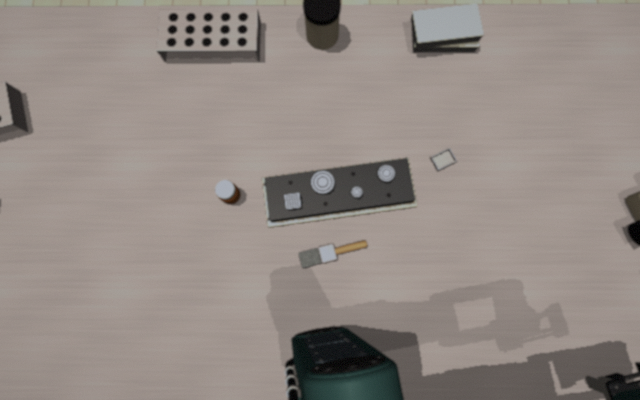

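View pics/scene0.png

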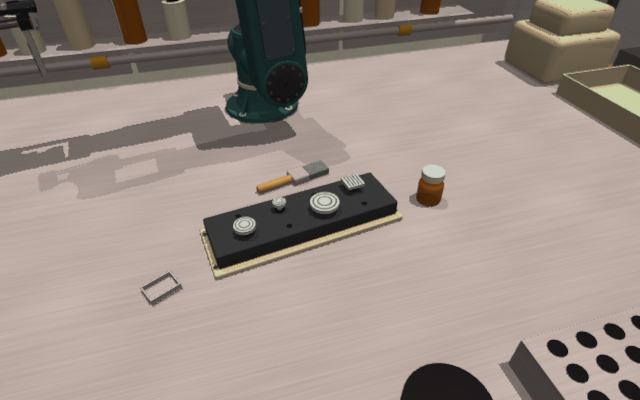

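```bash
python3 - <<'E'
from h import *
# masks: centroid from top -> ray at z=.067 ; triangulate with scene
for q in["chuck_large","chuck_medium","chuck_small","chuck_square"]:
    A=np.zeros((3,3));b=np.zeros(3)
    for cam in("top","scene"):
        d=trace(cam,q)
        if not d: print(cam,q,"none");continue
        m=d[0]["mask"];ys,xs=np.nonzero(m)
        o,v=ray(cam,(xs.mean(),ys.mean()));p=o+v*(.066-o[2])/v[2]
        print(cam,q,round(d[0]["p"],2),m.sum(),(round(xs.mean()),round(ys.mean())),p.round(4))
        v/=np.linalg.norm(v);P=np.eye(3)-np.outer(v,v);A+=P;b+=P@o
    print(q,"tri",np.linalg.solve(A,b).round(4))
E
```

```text
top chuck_large 0.97 416 (322, 182) [0.5484 0.0274 0.066 ]
scene chuck_large 0.85 519 (324, 203) [0.5556 0.0259 0.066 ]
chuck_large tri [0.5496 0.0276 0.0608]
top chuck_medium 0.61 233 (386, 173) [ 0.5698 -0.1273  0.066 ]
scene chuck_medium 0.84 342 (243, 226) [ 0.5762 -0.1279  0.066 ]
chuck_medium tri [ 0.571  -0.1279  0.0613]
top chuck_small 0.57 73 (356, 192) [ 0.5237 -0.054   0.066 ]
scene chuck_small 0.53 109 (279, 202) [ 0.53  -0.055  0.066]
chuck_small tri [ 0.5246 -0.0542  0.0615]
top chuck_square 0.53 235 (292, 201) [0.5026 0.0994 0.066 ]
scene chuck_square 0.67 266 (352, 182) [0.5095 0.0974 0.066 ]
chuck_square tri [0.5035 0.0998 0.0612]
```

The pictures agree with the networks. In the top view, square, large, small and medium sit at about px (292,201), (322,182), (356,192) and (386,173). The same order shows in the scene view at (352,182), (324,203), (279,202) and (243,226). I'll close the fingers and go to the large chuck first.

Call:
move_arm:
  gripper: [1, 1, 1, 1, 1]
  offset:
    - [0.027, -0.022, 0]
    - [0.027, -0.022, 0]
    - [0.027, -0.022, 0]
    - [0.027, -0.022, 0]
    - [0.027, -0.022, 0]
  roll: [0, 0, 0, 0, 0]
  force: 10

```text
time_s: 1.52
tool_pos: [0.2425, -0.3902, 0.2055]
tcp_rot: [180.0, -0.0, 14.6]
wrist_force: [0.9, -0.3, 0.3]
gripper_width: 0.0642
gripper_force: 0.0
```

Call:
move_arm:
  gripper: [1, 1, 1, 1, 1]
  offset:
    - [0.027, -0.022, 0]
    - [0.027, -0.022, 0]
    - [0.027, -0.022, 0]
    - [0.027, -0.022, 0]
    - [0.027, -0.022, 0]
  roll: [0, 0, 0, 0, 0]

```text
time_s: 1.93
tool_pos: [0.3454, -0.2495, 0.2058]
tcp_rot: [179.9, -0.0, 14.6]
wrist_force: [0.7, 0.4, 0.3]
gripper_width: 0.0306
gripper_force: 0.0
```

Call:
move_arm:
  gripper: [1, 1, 1, 1, 1]
  offset:
    - [0.027, -0.022, 0]
    - [0.027, -0.022, 0]
    - [0.027, -0.022, 0]
    - [0.027, -0.022, 0]
    - [0.027, -0.022, 0]
  roll: [0, 0, 0, 0, 0]

```text
time_s: 2.35
tool_pos: [0.4482, -0.1087, 0.2058]
tcp_rot: [180.0, -0.0, 14.7]
wrist_force: [-0.1, -0.7, 0.0]
gripper_width: 0.0006
gripper_force: 0.0
```

Call:
move_arm:
  gripper: [1, 1, 1, 1, 1]
  offset:
    - [0.027, -0.022, 0]
    - [0.027, -0.022, 0]
    - [0.027, -0.022, 0]
    - [0.027, -0.022, 0]
    - [0, 0, 0]
  roll: [0, 0, 0, 0, 0]

```text
time_s: 2.77
tool_pos: [0.5319, 0.0068, 0.2047]
tcp_rot: [-179.9, -0.1, 15.0]
wrist_force: [-1.2, 0.0, -0.1]
gripper_width: 0.0005
gripper_force: 0.0
```

Call:
move_arm:
  gripper: [1, 1, 1, 1, 1]
  offset:
    - [0.022, -0.016, 0]
    - [0, 0, 0.035]
    - [0, 0, 0.035]
    - [0, 0, 0.035]
    - [0, 0, 0.015]
  roll: [0, 0, 0, 0, 0]

```text
time_s: 3.18
tool_pos: [0.5435, 0.023, 0.0801]
tcp_rot: [-179.9, 0.5, 14.7]
wrist_force: [-0.4, 0.1, -0.7]
gripper_width: 0.0006
gripper_force: 0.0
```

Call:
move_arm:
  gripper: [1, 1, 1, 1]
  offset:
    - [0, 0, 0]
    - [0, 0, 0]
    - [0, 0, 0.003]
    - [0, 0, 0.003]
  roll: [0, 0, 0, 0]

```text
time_s: 3.52
tool_pos: [0.5488, 0.0227, 0.0821]
tcp_rot: [179.9, -0.3, 14.6]
wrist_force: [0.2, 0.1, -0.3]
gripper_width: 0.0005
gripper_force: 0.0
```

Call:
move_arm:
  gripper: [1, 1, 1, 1, 1]
  offset:
    - [0.001, -0.005, 0.003]
    - [0, 0, 0.003]
    - [0, 0, 0.003]
    - [0, 0, 0.002]
    - [0, 0, 0]
  roll: [0, 0, 0, 0, 0]

```text
time_s: 3.93
tool_pos: [0.5463, 0.0282, 0.0679]
tcp_rot: [-180.0, 0.1, 14.7]
wrist_force: [0.6, 1.1, 0.1]
gripper_width: 0.0008
gripper_force: 0.0
```

```bash
python3 - <<'E'
from h import *
for cam in("scene","top"):
    im=get_image(cam)
    c=im[130:270,180:420] if cam=="scene" else im[130:240,240:440]
    cv2.imwrite(f"pics/{cam}1.png",cv2.resize(c,None,fx=3,fy=3,interpolation=2)[:,:,::-1])
print(get_obs()["tool_pos"])
E
```

```text
[0.54655156 0.02817694 0.06834352]
```

View pics/scene1.png

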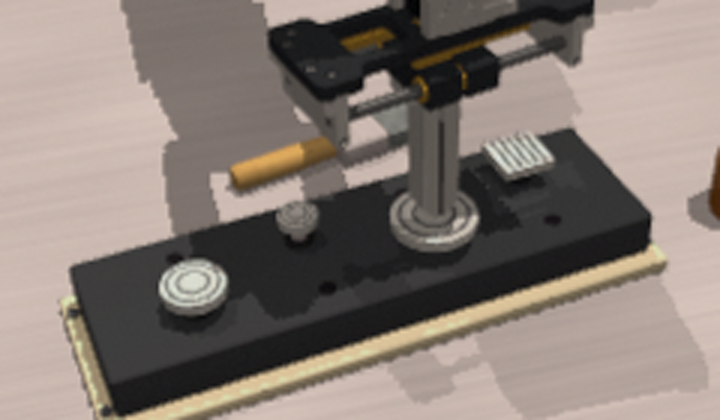

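The crop shows the closed fingertips centred over the large disc at crop px (433,215), with the other three chucks clear. I'll press slowly.

Call:
move_arm:
  gripper: [1, 1, 1, 1, 1]
  offset:
    - [0, 0, 0.002]
    - [0, 0, 0.002]
    - [0, 0, 0.002]
    - [0, 0, 0.002]
    - [0, 0, 0]
  roll: [0, 0, 0, 0, 0]

```text
time_s: 4.45
tool_pos: [0.5471, 0.0282, 0.0606]
tcp_rot: [180.0, -0.1, 14.7]
wrist_force: [0.6, 0.1, 3.1]
gripper_width: 0.0004
gripper_force: 1.2
```

Call:
move_arm:
  gripper: [1, 1, 1, 1]
  offset:
    - [0, 0, 0.002]
    - [0, 0, 0.002]
    - [0, 0, 0]
    - [0, 0, 0]
  roll: [0, 0, 0, 0]

```text
time_s: 4.78
tool_pos: [0.547, 0.0282, 0.0563]
tcp_rot: [180.0, -0.0, 14.7]
wrist_force: [1.3, 0.4, 1.7]
gripper_width: 0.0007
gripper_force: 0.9
```

Call:
move_arm:
  gripper: [1, 1, 1, 1]
  offset:
    - [0, 0, 0.001]
    - [0, 0, 0.0005]
    - [0, 0, 0]
    - [0, 0, 0]
  roll: [0, 0, 0, 0]

```text
time_s: 5.12
tool_pos: [0.5471, 0.0282, 0.0553]
tcp_rot: [180.0, -0.1, 14.7]
wrist_force: [1.1, -0.2, 4.4]
gripper_width: 0.0007
gripper_force: 2.1
```

Call:
move_arm:
  gripper: [1, 1, 1]
  offset:
    - [0, 0, 0.0005]
    - [0, 0, 0]
    - [0, 0, 0]
  roll: [0, 0, 0]

```text
time_s: 5.37
tool_pos: [0.5471, 0.0281, 0.0553]
tcp_rot: [180.0, -0.1, 14.7]
wrist_force: [0.5, -0.2, 7.6]
gripper_width: 0.0008
gripper_force: 3.1
```

Large is home: the force rose with no further travel at 55.3 mm. Next is the medium chuck.

Call:
move_arm:
  gripper: [1, 1]
  offset:
    - [0, 0, -0.025]
    - [0, 0, -0.02]
  roll: [0, 0]

```text
time_s: 5.53
tool_pos: [0.5445, 0.0284, 0.0978]
tcp_rot: [-179.9, 0.3, 14.7]
wrist_force: [0.4, -0.6, 0.6]
gripper_width: 0.0006
gripper_force: 0.0
```

Call:
move_arm:
  gripper: [1, 1, 1, 1, 1]
  offset:
    - [-0.003, 0.031, 0]
    - [-0.003, 0.031, 0]
    - [-0.003, 0.031, 0]
    - [-0.003, 0.031, 0]
    - [-0.004, 0.033, 0]
  roll: [0, 0, 0, 0, 0]

```text
time_s: 5.95
tool_pos: [0.5697, -0.1283, 0.0979]
tcp_rot: [-179.9, 0.2, 14.7]
wrist_force: [0.7, 0.1, 0.4]
gripper_width: 0.0005
gripper_force: 0.0
```

Call:
move_arm:
  gripper: [1, 1, 1, 1]
  offset:
    - [0, 0, 0]
    - [0, 0, 0]
    - [0, 0, 0]
    - [0, 0, 0]
  roll: [0, 0, 0, 0]

```text
time_s: 6.28
tool_pos: [0.5702, -0.1264, 0.0987]
tcp_rot: [-179.9, 0.1, 14.7]
wrist_force: [-0.4, -0.4, -0.5]
gripper_width: 0.0002
gripper_force: 0.0
```

Good xy. Before pressing, I'll check that large is down.

Call:
move_arm:
  gripper: [1, 1, 1, 1]
  offset:
    - [0, 0.001, 0.02]
    - [0, 0, 0.009]
    - [0, 0, 0]
    - [0, 0, 0]
  roll: [0, 0, 0, 0]

```text
time_s: 6.62
tool_pos: [0.5704, -0.1275, 0.0697]
tcp_rot: [-179.9, 0.1, 14.7]
wrist_force: [0.1, -0.5, 0.2]
gripper_width: 0.0003
gripper_force: 0.0
```

```bash
python3 - <<'E'
from h import *
im=get_image("scene")[130:270,180:420]
cv2.imwrite("pics/scene2.png",cv2.resize(im,None,fx=3,fy=3,interpolation=2)[:,:,::-1])
print(get_obs()["tool_pos"])
E
```

```text
[ 0.57095412 -0.12792423  0.07050481]
```

View pics/scene2.png

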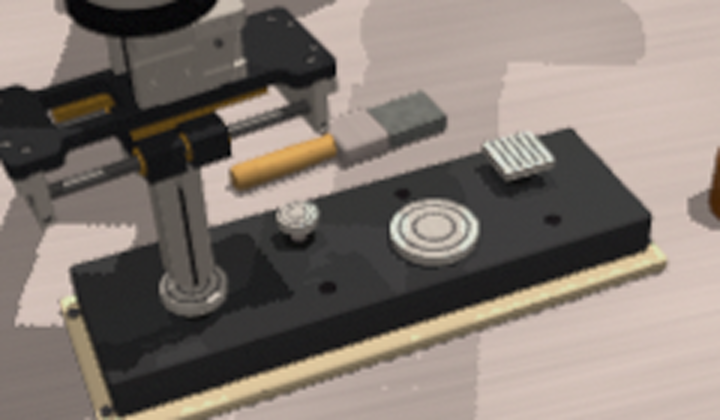

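The large disc is now flush on the bar at crop px (435,232). The fingers are centred over the medium disc at (193,288), and the small (297,215) and square (518,155) chucks still stand. Pressing medium.

Call:
move_arm:
  gripper: [1, 1, 1, 1, 1]
  offset:
    - [0, 0, 0.002]
    - [0, 0, 0.003]
    - [0, 0, 0.002]
    - [0, 0, 0.002]
    - [0, 0, 0.002]
  roll: [0, 0, 0, 0, 0]

```text
time_s: 7.08
tool_pos: [0.5719, -0.1287, 0.0605]
tcp_rot: [180.0, -0.1, 14.7]
wrist_force: [0.8, 0.6, 3.4]
gripper_width: 0.0002
gripper_force: 2.1
```

Call:
move_arm:
  gripper: [1, 1, 1, 1]
  offset:
    - [0, 0, 0.001]
    - [0, 0, 0.001]
    - [0, 0, 0]
    - [0, 0, 0]
  roll: [0, 0, 0, 0]

```text
time_s: 7.42
tool_pos: [0.5718, -0.1288, 0.0577]
tcp_rot: [180.0, -0.1, 14.7]
wrist_force: [3.2, 0.5, 3.1]
gripper_width: 0.0006
gripper_force: 1.5
```

Call:
move_arm:
  gripper: [1, 1, 1, 1]
  offset:
    - [0, 0, 0.001]
    - [0, 0, 0.001]
    - [0, 0, 0]
    - [0, 0, 0]
  roll: [0, 0, 0, 0]

```text
time_s: 7.75
tool_pos: [0.5714, -0.1288, 0.0556]
tcp_rot: [180.0, -0.0, 14.7]
wrist_force: [2.4, 0.7, 3.3]
gripper_width: 0.0004
gripper_force: 1.7
```

Call:
move_arm:
  gripper: [1, 1, 1, 1]
  offset:
    - [0, 0, 0.0005]
    - [0, 0, 0.0005]
    - [0, 0, 0]
    - [0, 0, 0]
  roll: [0, 0, 0, 0]

```text
time_s: 8.08
tool_pos: [0.5715, -0.1288, 0.0553]
tcp_rot: [180.0, -0.0, 14.7]
wrist_force: [2.2, 0.9, 6.6]
gripper_width: 0.0005
gripper_force: 3.0
```

Call:
move_arm:
  gripper: [1, 1, 1]
  offset:
    - [0, 0, 0.0005]
    - [0, 0, 0]
    - [0, 0, 0]
  roll: [0, 0, 0]

```text
time_s: 8.33
tool_pos: [0.5715, -0.1288, 0.0553]
tcp_rot: [180.0, -0.1, 14.7]
wrist_force: [1.2, 0.8, 7.5]
gripper_width: 0.0009
gripper_force: 3.9
```

Call:
move_arm:
  gripper: [1, 1]
  offset:
    - [0, 0, -0.025]
    - [0, 0, -0.02]
  roll: [0, 0]

```text
time_s: 8.5
tool_pos: [0.5682, -0.1285, 0.0969]
tcp_rot: [-179.8, 0.4, 14.6]
wrist_force: [0.9, -1.5, 0.7]
gripper_width: 0.0004
gripper_force: 0.0
```

Call:
move_arm:
  gripper: [1, 1, 1, 1, 1]
  offset:
    - [-0.009, -0.028, 0]
    - [-0.009, -0.028, 0]
    - [-0.0085, -0.0275, 0]
    - [0, 0, 0]
    - [0, 0, 0]
  roll: [0, 0, 0, 0, 0]

```text
time_s: 8.92
tool_pos: [0.5222, -0.054, 0.0975]
tcp_rot: [-180.0, 0.2, 14.8]
wrist_force: [0.3, 0.3, -0.8]
gripper_width: 0.0007
gripper_force: 0.0
```

Call:
move_arm:
  gripper: [1, 1, 1, 1]
  offset:
    - [0, 0, 0.015]
    - [0, 0, 0.01]
    - [0, 0, 0]
    - [0, 0, 0]
  roll: [0, 0, 0, 0]

```text
time_s: 9.25
tool_pos: [0.5234, -0.0552, 0.0723]
tcp_rot: [-179.9, 0.2, 14.6]
wrist_force: [0.0, 0.1, -0.0]
gripper_width: 0.0006
gripper_force: 0.0
```

```bash
python3 - <<'E'
from h import *
im=get_image("scene")[130:270,180:420]
cv2.imwrite("pics/scene3.png",cv2.resize(im,None,fx=3,fy=3,interpolation=2)[:,:,::-1])
print(get_obs()["tool_pos"])
E
```

```text
[ 0.5240899  -0.05527773  0.0732653 ]
```

View pics/scene3.png

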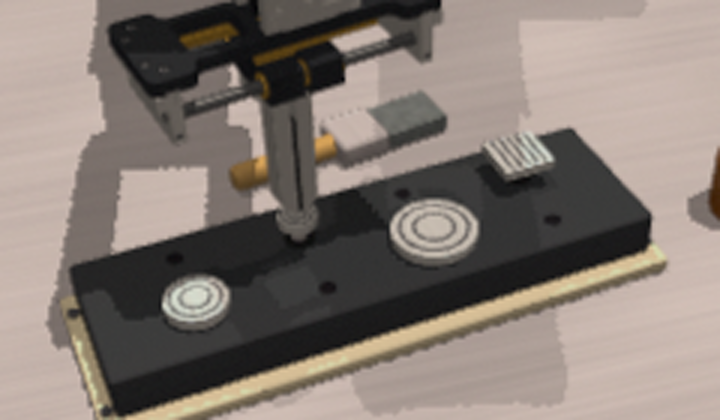

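Medium at crop px (195,300) and large at (435,232) are both flush. The fingers are centred over the small chuck at (297,218), and square at (518,155) stands. Pressing small.

Call:
move_arm:
  gripper: [1, 1, 1, 1, 1]
  offset:
    - [0, 0, 0.003]
    - [0, 0, 0.003]
    - [0, 0, 0.003]
    - [0, 0, 0.002]
    - [0, 0, 0.002]
  roll: [0, 0, 0, 0, 0]

```text
time_s: 9.72
tool_pos: [0.5249, -0.055, 0.0618]
tcp_rot: [179.9, -0.1, 14.7]
wrist_force: [-0.6, 0.1, 3.5]
gripper_width: 0.0003
gripper_force: 2.0
```

Call:
move_arm:
  gripper: [1, 1, 1, 1]
  offset:
    - [0, 0, 0.002]
    - [0, 0, 0.001]
    - [0, 0, 0]
    - [0, 0, 0]
  roll: [0, 0, 0, 0]

```text
time_s: 10.05
tool_pos: [0.5249, -0.0549, 0.0581]
tcp_rot: [179.9, -0.1, 14.7]
wrist_force: [1.0, -1.6, 1.8]
gripper_width: 0.0009
gripper_force: 1.3
```

Call:
move_arm:
  gripper: [1, 1, 1, 1]
  offset:
    - [0, 0, 0.001]
    - [0, 0, 0.0005]
    - [0, 0, 0]
    - [0, 0, 0]
  roll: [0, 0, 0, 0]

```text
time_s: 10.38
tool_pos: [0.5249, -0.0549, 0.0567]
tcp_rot: [179.9, -0.1, 14.7]
wrist_force: [1.6, -2.6, 3.3]
gripper_width: 0.0004
gripper_force: 1.6
```

Call:
move_arm:
  gripper: [1, 1, 1, 1]
  offset:
    - [0, 0, 0.001]
    - [0, 0, 0.0005]
    - [0, 0, 0]
    - [0, 0, 0]
  roll: [0, 0, 0, 0]

```text
time_s: 10.72
tool_pos: [0.5248, -0.0549, 0.0553]
tcp_rot: [179.9, -0.1, 14.7]
wrist_force: [1.7, -2.7, 5.9]
gripper_width: 0.0008
gripper_force: 2.2
```

Call:
move_arm:
  gripper: [1, 1, 1]
  offset:
    - [0, 0, 0.0007]
    - [0, 0, 0]
    - [0, 0, 0]
  roll: [0, 0, 0]

```text
time_s: 10.97
tool_pos: [0.5248, -0.0549, 0.0552]
tcp_rot: [179.9, -0.1, 14.7]
wrist_force: [0.7, -2.3, 6.4]
gripper_width: 0.0002
gripper_force: 3.6
```

Call:
move_arm:
  gripper: [1, 1, 1, 1, 1]
  offset:
    - [0, 0, -0.03]
    - [0, 0, -0.03]
    - [0, 0, -0.03]
    - [0, 0, -0.03]
    - [0, 0, 0]
  roll: [0, 0, 0, 0, 0]

```text
time_s: 11.38
tool_pos: [0.5263, -0.0541, 0.1799]
tcp_rot: [179.9, -0.4, 14.7]
wrist_force: [0.8, -0.2, 1.1]
gripper_width: 0.0005
gripper_force: 0.0
```

```bash
python3 - <<'E'
from h import *
im=get_image("scene")[130:310,130:450]
cv2.imwrite("pics/scene4.png",cv2.resize(im,None,fx=2.5,fy=2.5,interpolation=2)[:,:,::-1])
E
```

```text
(no output)
```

View pics/scene4.png

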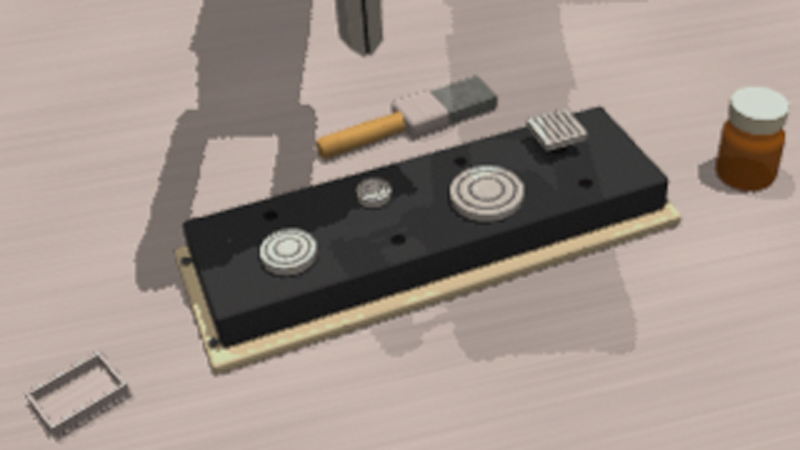

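All three round chucks sit flush, at crop px (487,192), (288,250) and (375,192). The square one at (557,130) stands, and the jar, brush and mould are undisturbed.

```bash
python3 -c "
from plant import *
print(close_job())"
```

```text
the job is handed in; nothing more can be done
None
```

The three round chucks were tapped home in order (large, medium, small) with the square one left standing and the jar, brush and mould untouched; the job is handed in, but no verdict came back.

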